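# Wind a proofing press down to its depth collar, then back off a quarter turn

### The arm

A 6-joint arm with a two-finger parallel gripper is mounted at the origin on a cart in front of the work surface, level with it; the furniture and walls round the work are solid. World frame = base frame: x ahead of the robot, y to its left, z up, the work surface at z = 0. Lengths are in mm, angles in rad, forces in N, time in s.
With the tool pointing down it reaches from about 400 to 925 mm from the base axis. Payload 12.5 kg.
Tool frame: the origin (TCP) lies at the centre of the arm's flange, where the gripper is bolted on; the fingertips stand 190 mm ahead of it and the grasp point (between the pads) lies env.grip_point_offset ahead of it (env.grip_point_offset is the distance from the TCP to the grasp point, in mm); z points along the fingers, x is the direction in which the jaws open and shut, and the axes are right-handed (so a half turn about z gives the same grasp; the last joint's range is limited). The gripper opens to 95 mm and grips with 3 to 60 N. Pads are 20 mm wide; open, the fingers measure 119 mm over their backs; the gripper's body (75 mm by 180 mm) begins 59 mm behind the grasp point.
Start: joints at [-1.368, 0.491, 1.559, -0, 1.092, -0.106], TCP at [189.967, -595.431, 404.761] pointing down, gripper open.
Joint ranges: [-3.1, 3.1], [-0.84, 2.19], [0.05, 2.79], [-1.13, 4.28], [0.06, 2.93], [-2.69, 2.69]. Speed limits (rad/s): [2.22, 2.22, 2.79, 3.14, 3.14, 3.14].

### API

Orientations are given as [roll, pitch, yaw] about the fixed x, y, z axes, in that order (R = Rz(yaw) Ry(pitch) Rx(roll)).
In Python, from cell import state, read_camera, camera_model, job_done, env gives the robot as it stands.
- The arm moves only by the tool arm_command, never from a script. Its argument "steps" is a list of rows, each a list of 6 numbers: the shift along the tool's x, y, z in cm, then the turn, a rotation vector about the tool's x, y, z in degrees. In form: [[dx, dy, dz, rx, ry, rz], ...]. A call has 1 to 12 rows; each row is the pose to reach, as a shift and turn from the pose commanded when the call began, along the tool's axes at that moment; what a row does not reach only later rows make up. A row lasts 1/12 s, in which the tool goes at most 41.7 mm and 7.16 degrees, less where a joint would pass 70% of its speed; a pose out of reach is approached as far as the arm can. A call with a gripper value outside its range is refused whole. "jaw" is the finger opening in cm, from 0 to 9.51, set as the call begins (left out, the last holds). The fingers move at their own pace and stop on an object; the grip force is fixed at half the most. Time passes only in rows, so rows that repeat a pose let the fingers close. It gives the time, the measured TCP pose, the force and the opening at its end, in the units of the state.
- state(): the state, without advancing time (a new reading comes with each control period).
- read_camera(name): name is "scene" or "side" or "wrist"; returns the picture (384x512x3 uint8, red, green, blue); there is no depth.
- camera_model(name): a dict with "K" (3x3 intrinsics, pixels), "k1" (the pictures are not rectified: a ray, as slopes to the right and down, at radius r is drawn at 1 + k1 r^2 times it, then the intrinsics apply), "xyz" and "rotation" of the camera in the world. Camera axes: x right, y up, looking along -z (the intrinsics and any distortion apply to the point x, -y, -z); pixel columns grow to the right and rows downward; lengths in mm; the calibration is good to about 2 mm. A picture is of the moment at which its call begins: read the wrist's pose just before it. camera_model takes no time and is no camera call; for the wrist camera it gives the pose at the moment of the call.
- job_done(): hands the job in, once; it reports no verdict.
The state is a dict: "t": time; "joints": joint angles; "qvel": joint speeds; "tau": joint torques, N m; "eef_pos": TCP position; "tcp_rot": TCP orientation; "ft_force": force on the tool from outside, world axes, zero at the start; "moment": the same for the moment, N m; "opening": opening from 0.0 (shut) to 1.0 (fully open).
Only numpy, scipy, OpenCV 4.12 (cv2) and the standard library are available. Lean on these libraries where they do the work, as an engineer would, in place of code of your own. Each camera call takes 0.05 s, during which the arm holds its last target. There are 200 camera calls.

### The job

Wind the small press down by its crank handle, clockwise seen from above, until you feel the wheel come up hard against the depth collar. Then back it off a quarter turn, so that paper can be slid in, and let go, leaving the roller, the jar and the sanding block where they lie.

Things in the scene. Friction and masses are not known exactly. Their poses are not given: they have to be found in the camera images.
- press: Small green screw press, fixed to the bench; bed 170 x 170 mm, two steel columns, green crosshead (its top 118 mm above the bench), a steel platen over a printing block. Through the crosshead runs a vertical screw with a red handwheel on top. Origin: on the screw's axis, at the bench top. Yaw differs.
- wheel: Red handwheel. Origin: on the screw's axis at the underside of its dark hub (hub top 24 mm higher). Rim: a 12 mm bar on a 65 mm radius, its middle 10 mm above the origin. Turns about the vertical axis; clockwise from above lowers wheel and platen 3 mm a turn. It starts 1.5 to 2.6 turns short of the stop. Turning takes about 2 N at the handle; it stays where it is left. x axis: toward the handle.
- collar_top (a point): Brass knurled depth collar, 54 mm across, 22 mm high, round the screw under the hub, clamped at a height that differs each time. This point: centre of its upper face. It is the stop: there the hub's underside meets this face and the wheel stops dead (feel it with 8 to 15 N at the handle). The angle at which the wheel stops differs each time and cannot be seen beforehand.
- handle_mid (a point): Black upright crank handle on the rim of the red handwheel, a cylinder 22 mm in diameter and 46 mm high, spinning freely on its own pin, so that a gripper need not turn as it cranks. This point is its centre, half-way up, 65 mm from the screw's axis and 41 mm above the hub's underside. Its foot is 2 mm above the top of the rim. It circles, and sinks, with the wheel.
- roller: Loose ink roller with black handle and brown drum, 187 x 77 mm, 50 mm high, lying behind and left of the press; origin at the centre of its underside. Leave it alone.
- jar: Loose round grey jar with a brown lid, 68 mm in diameter, 41 mm high, right of and behind the press; origin at the centre of its underside. Leave it alone.
- sand_block: Loose brown sanding block, 42 x 72 mm, 30 mm high, left of the press; origin at the centre of its underside. Leave it alone.

How it is judged (in metres and radians):
On the way, in this order (a step that is already met when the one before it is completed fails the run):
1. the wheel is wound down hard against the depth collar (z of wheel in the frame of collar_top below 0.0001 m), for 0.1 s.
2. the wheel is backed off a quarter turn (z of wheel in the frame of collar_top between 0.00046 and 0.00104 m), for 0.2 s.
At the end, for the whole second after the job is handed in: After the stop has been met, the wheel stands still a quarter turn (55 to 125 degrees, a gap of 0.46 to 1.04 mm between hub and collar) back from it, the handle is let go, and the roller, the jar and the sanding block lie within 20 mm of where they were (all of step 2 and angular speed of wheel below 0.05 rad/s and distance of each of roller, jar, sand_block from where it was at the start of the episode below 0.02 m); the robot touches nothing.
It fails at once if the roller is pushed away (distance of roller from where it was at the start of the episode above 0.03 m).
It fails at once if the jar is pushed away (distance of jar from where it was at the start of the episode above 0.03 m).
It fails at once if the sanding block is pushed away (distance of sand_block from where it was at the start of the episode above 0.03 m).
It also fails if it takes over 72 s, if anything falls off the work surface, if the arm or the gripper's body presses on something with over 40 N, if the wrist force passes 120 N, or if a joint passes its speed limit or range.

## Working session

There is one attempt and no reset: what is moved stays moved. The work goes in short steps, Python scripts to look and compute and a tool call to move; the robot and the scene stay as the last step left them, time stands still between calls to the robot, and variables do not carry over. Pictures are saved under pics/ and viewed, about 8 in all and at most 12, crops included, and the job is handed in when it is done.

Besides the shell and the picture viewer there is one more tool, called after "Emit:" as a command line: name --pt "numbers of a row" for each row, then --argument value for the rest. arm_command: Moves the arm, as the interface text tells. Its arguments: {"type":"object","properties":{"steps":{"type":"array"},"jaw":{"type":"number"}},"required":["steps"]}

```bash
mkdir -p pics; ls; python3 - <<'E'
from cell import *
import cv2
print(state(), env.grip_point_offset)
for n in("scene","side"):
    im=read_camera(n); cv2.imwrite(f"pics/{n}0.png",cv2.resize(im[:,:,::-1],(800,600)))
    m=camera_model(n);print(n,m)
E
```

```text
pics
{'t': 0.0, 'joints': array([-1.36756758e+00,  4.91567531e-01,  1.55943117e+00, -2.66252460e-06,
        1.09167436e+00, -1.05613780e-01]), 'qvel': array([-1.59873807e-03,  6.76801197e-04, -7.02437840e-04, -1.92911518e-03,
        4.66235790e-05,  1.99455528e-03]), 'tau': array([ 1.98044618e-04, -6.12655807e+01, -2.58183253e+01,  6.91563799e-02,
        4.81204432e-02, -6.84239831e-05]), 'eef_pos': array([ 189.98103655, -595.40123031,  404.16297348]), 'tcp_rot': array([-3.14148111e+00,  1.07463018e-03, -1.26195251e+00]), 'ft_force': array([ 0.83166316, -0.04675067,  0.23862895]), 'moment': array([ 0.03396194,  0.00759152, -0.01026683]), 'opening': 1.0053518397303025} 171.3
scene {'K': array([[417.79789559,   0.        , 259.81953289],
       [  0.        , 417.79789559, 196.01743619],
       [  0.        ,   0.        ,   1.        ]]), 'k1': -0.1429869228930063, 'xyz': array([ -43.36444474,  450.28887271, 1027.42928951]), 'rotation': array([ 0.73138444,  0.01793768, -2.17021995])}
side {'K': array([[349.58431365,   0.        , 258.78175247],
       [  0.        , 349.58431365, 192.52318178],
       [  0.        ,   0.        ,   1.        ]]), 'k1': -0.09722047467685857, 'xyz': array([141.00724251, 804.2473181 , 654.97911935]), 'rotation': array([ 1.07222223, -0.0176825 , -2.56485787])}
```

View pics/scene0.png

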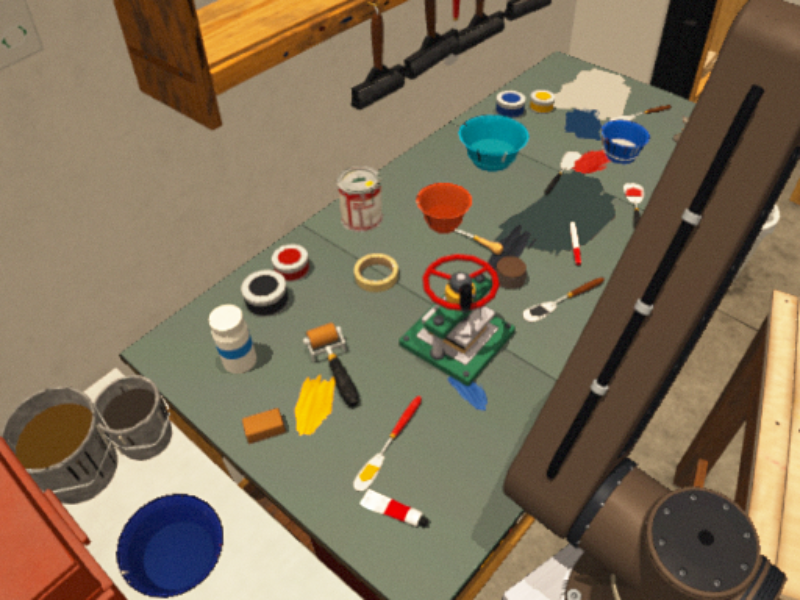

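View pics/side0.png

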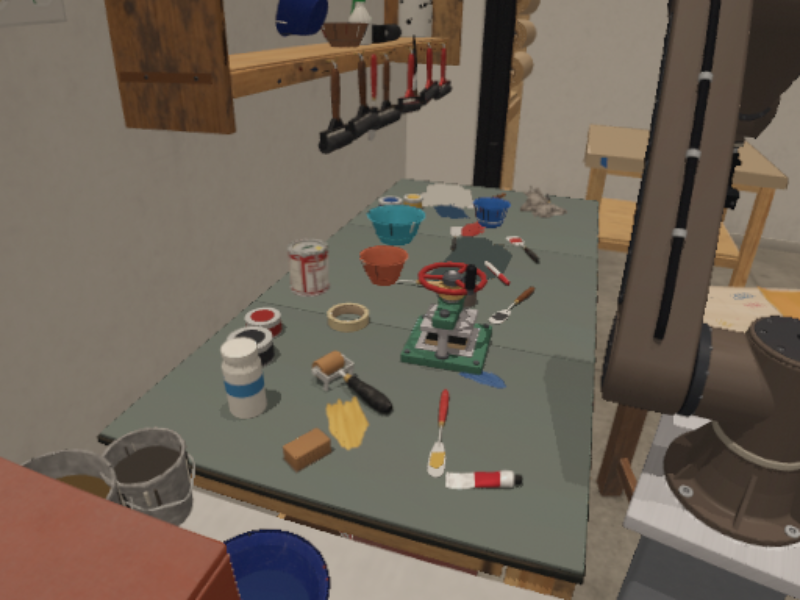

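```bash
cat > h.py <<'E'
import numpy as np, cv2
from scipy.spatial.transform import Rotation as R
from scipy.optimize import least_squares
from cell import *
def proj(m,P):
    Rc=R.from_euler('xyz',m['rotation']).as_matrix()@np.diag([1,-1,-1.])
    rv=cv2.Rodrigues(Rc.T)[0]; t=-Rc.T@m['xyz']
    return cv2.projectPoints(np.atleast_2d(np.asarray(P,float)),rv,t,m['K'],np.array([m['k1'],0,0,0,0]))[0][:,0]
def tri(px):  # {cam:(u,v)} in 512x384 pixels
    f=lambda p:np.concatenate([proj(camera_model(c),p)[0]-np.array(u) for c,u in px.items()])
    s=least_squares(f,[550,100,150.]); return s.x,s.fun
E
python3 - <<'E'
from h import *
k=.64
H,r=tri({'scene':(466*k,293*k),'side':(471*k,277*k)}); print('handle',H,r)
hulls={}
for n,c in(('scene',(461*k,282*k)),('side',(452*k,277*k))):
    im=cv2.imread(f'pics/{n}0.png'); im=cv2.resize(im,(512,384),interpolation=cv2.INTER_AREA)
    hsv=cv2.cvtColor(im,cv2.COLOR_BGR2HSV)
    m=(((hsv[...,0]<6)|(hsv[...,0]>173))&(hsv[...,1]>150)&(hsv[...,2]>70)).astype(np.uint8)
    w=np.zeros_like(m);x,y=map(int,c);w[y-25:y+25,x-30:x+30]=m[y-25:y+25,x-30:x+30]
    h=cv2.convexHull(cv2.findNonZero(w))[:,0].astype(float);hulls[n]=h;print(n,w.sum(),h.min(0),h.max(0))
a=np.linspace(0,2*np.pi,361)
def f(p):
    out=[]
    for n,h in hulls.items():
        q=proj(camera_model(n),np.c_[p[0]+70*np.cos(a),p[1]+70*np.sin(a),0*a+p[2]])
        out.append(np.linalg.norm(h[:,None]-q,axis=2).min(1))
    return np.concatenate(out)
s=least_squares(f,[H[0],H[1],150],loss='soft_l1',diff_step=1e-4);print('wheel',s.x,np.abs(s.fun).mean())
print('delta',H-s.x)
for nm,px in dict(roller_h={'scene':(343*k,380*k),'side':(370*k,394*k)},roller_d={'scene':(324*k,338*k),'side':(330*k,364*k)},block={'scene':(264*k,422*k),'side':(306*k,447*k)}).items(): print(nm,*tri(px))
s=state();print(R.from_euler('xyz',s['tcp_rot']).as_matrix().round(3))
E
```

```text
handle [542.89293646 -59.94795171 197.54815741] [ 0.43647087  0.61268212 -0.63406777 -0.53925859]
scene 542 [270. 163.] [319. 197.]
side 315 [268. 168.] [310. 188.]
wheel [596.31730399 -88.45358764 169.37632296] 0.31911286789143983
delta [-53.42436753  28.50563593  28.17183445]
roller_h [625.68865077 158.03957739  19.36100146] [ 0.36067991  0.50853777 -0.46454399 -0.39782977]
roller_d [731.73876851 140.40309059  31.3335848 ] [-0.45295819 -0.58323737  0.55823291  0.47474745]
block [635.33695196 323.54430126   9.92862267] [ 0.10121069  0.13925035 -0.118391   -0.10142697]
[[ 0.304 -0.953 -0.   ]
 [-0.953 -0.304  0.001]
 [-0.001 -0.    -1.   ]]
```

Emit:
arm_command --pt "0 0 -3 0 0 4" --pt "-2.5 -3.1 -5.5 0 0 8" --pt "-5 -6.2 -5.5 0 0 12" --pt "-7.6 -9.3 -5.5 0 0 16" --pt "-10.1 -12.4 -5.5 0 0 17.7" --pt "-12.6 -15.5 -5.5 0 0 17.7" --pt "-15.1 -18.6 -5.5 0 0 17.7" --pt "-17.6 -21.7 -5.5 0 0 17.7" --pt "-20.2 -24.9 -5.5 0 0 17.7" --pt "-22.7 -28 -5.5 0 0 17.7" --pt "-25.2 -31.1 -5.5 0 0 17.7" --pt "-27.7 -34.2 -5.5 0 0 17.7" --jaw 5

```text
t: 1.1
eef_pos: [432.2, -225.7, 459.7]
tcp_rot: [3.142, -0.0, -1.571]
ft_force: [1.3, 0.5, -0.3]
opening: 0.527
```

Emit:
arm_command --pt "-3.3 -2.1 0 0 0 0" --pt "-6.6 -4.2 0 0 0 0" --pt "-9.9 -6.3 0 0 0 0" --pt "-13.2 -8.4 0 0 0 0" --pt "-16.8 -10.9 0 0 0 0" --pt "-16.8 -10.9 0 0 0 0"

```text
t: 1.6
eef_pos: [542.9, -55.1, 459.3]
tcp_rot: [-3.141, 0.001, -1.567]
ft_force: [-0.4, 0.1, -0.8]
opening: 0.524
```

```bash
python3 - <<'E'
from h import *
im=read_camera('wrist'); m=camera_model('wrist'); np.save('wm.npy',m,allow_pickle=True)
cv2.imwrite('pics/w0.png',cv2.resize(im[:,:,::-1],(800,600)))
print(state()['eef_pos'],m)
print('pred handle top,centre', proj(m,[[541,-59,223],[596.3,-88.5,183]])/.64)
E
```

```text
[541.93722371 -56.76738406 459.13552337] {'K': array([[311.87617404,   0.        , 260.18585182],
       [  0.        , 311.87617404, 187.36510342],
       [  0.        ,   0.        ,   1.        ]]), 'k1': -0.005260425492001085, 'xyz': array([614.88449151, -56.93775704, 440.74536884]), 'rotation': array([-2.65178308e-01, -1.64906217e-04, -1.56697367e+00])}
pred handle top,centre [[410.2431774  322.99778069]
 [466.94305973 197.68314091]]
```

View pics/w0.png

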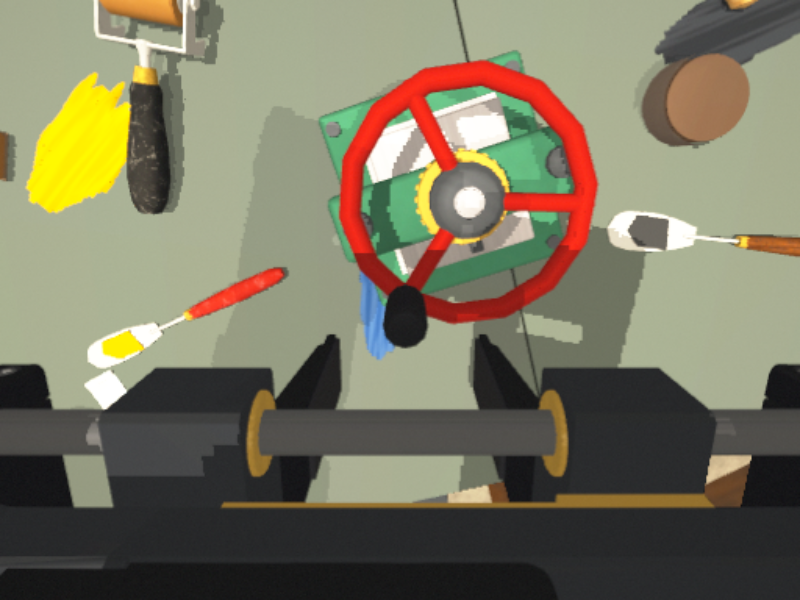

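```bash
python3 - <<'E'
from h import *
m=np.load('wm.npy',allow_pickle=True).item()
im=cv2.resize(cv2.imread('pics/w0.png'),(512,384),interpolation=cv2.INTER_AREA)
hsv=cv2.cvtColor(im,cv2.COLOR_BGR2HSV)
w=(((hsv[...,0]<5)|(hsv[...,0]>175))&(hsv[...,1]>200)&(hsv[...,2]>70)).astype(np.uint8)
w[:,:200]=0;w[:,390:]=0;w[210:]=0
h=cv2.convexHull(cv2.findNonZero(w))[:,0].astype(float);print(h.min(0)/.64,h.max(0)/.64)
a=np.linspace(0,2*np.pi,721)
def f(p):
    q=proj(m,np.c_[p[0]+71*np.cos(a),p[1]+71*np.sin(a),0*a+p[2]])
    return np.linalg.norm(h[:,None]-q,axis=2).min(1)
s=least_squares(f,[596,-88,169],loss='soft_l1',diff_step=1e-4);print(s.x,f(s.x).mean())
o=least_squares(lambda p:proj(m,[*p,s.x[2]+54])[0]-np.array([405,327])*.64,[541,-59]).x
print('handle',o,o-s.x[:2],np.hypot(*(o-s.x[:2])),np.degrees(np.arctan2(*(o-s.x[:2])[::-1])))
E
```

```text
[340.625   60.9375] [595.3125 320.3125]
[594.14384763 -90.76360457 164.99354908] 0.5571001179851662
handle [537.60317416 -56.52923669] [-56.54067347  34.23436788] 66.09719888399773 148.805843576495
```

Emit:
arm_command --pt "-0.1 0.1 0 0 0 0" --pt "-0.25 0.15 -0.1 0 0 0" --pt "-0.25 0.15 2.5 0 0 0" --pt "-0.25 0.15 5 0 0 0" --pt "-0.25 0.15 7.5 0 0 0" --pt "-0.25 0.15 8.6 0 0 0" --pt "-0.25 0.15 8.6 0 0 0" --pt "-0.25 0.15 8.6 0 0 0"

```text
t: 2.32
eef_pos: [538.8, -58.2, 374.0]
tcp_rot: [3.141, -0.0, -1.573]
ft_force: [0.5, 0.6, 0.2]
opening: 0.532
```

Emit:
arm_command --pt "0 0 0 0 0 0" --pt "0 0 0 0 0 0" --pt "0 0 0 0 0 0" --pt "0 0 0 0 0 0" --pt "0 0 0 0 0 0" --pt "0 0 0 0 0 0" --pt "0 0 0 0 0 0" --pt "0 0 0 0 0 0" --jaw 1.5

```text
t: 2.98
eef_pos: [539.1, -57.0, 374.0]
tcp_rot: [-3.141, 0.0, -1.571]
ft_force: [-1.6, 2.3, 5.1]
opening: 0.227
```

```bash
cat > rows.py <<'E'
import sys,numpy as np
a0,step,n=map(float,sys.argv[1:4]); r=65
t=np.radians(a0+step*np.arange(1,int(n)+1)); b=np.radians(a0)
wx=r*(np.cos(t)-np.cos(b)); wy=r*(np.sin(t)-np.sin(b)); wz=3*step*np.arange(1,int(n)+1)/360
print([[round(float(-y/10),2),round(float(-x/10),2),round(float(-z/10),2),0,0,0] for x,y,z in zip(wx,wy,wz)])
E
for a in 149 29 -91 -211; do python3 rows.py $a -10 12;done
```

```text
[[-0.92, -0.67, 0.01, 0, 0, 0], [-1.7, -1.48, 0.02, 0, 0, 0], [-2.34, -2.42, 0.03, 0, 0, 0], [-2.8, -3.46, 0.03, 0, 0, 0], [-3.07, -4.55, 0.04, 0, 0, 0], [-3.15, -5.69, 0.05, 0, 0, 0], [-3.03, -6.81, 0.06, 0, 0, 0], [-2.72, -7.9, 0.07, 0, 0, 0], [-2.22, -8.92, 0.07, 0, 0, 0], [-1.56, -9.84, 0.08, 0, 0, 0], [-0.74, -10.62, 0.09, 0, 0, 0], [0.2, -11.26, 0.1, 0, 0, 0]]
[[1.04, -0.46, 0.01, 0, 0, 0], [2.13, -0.73, 0.02, 0, 0, 0], [3.26, -0.81, 0.03, 0, 0, 0], [4.39, -0.7, 0.03, 0, 0, 0], [5.48, -0.38, 0.04, 0, 0, 0], [6.5, 0.11, 0.05, 0, 0, 0], [7.42, 0.78, 0.06, 0, 0, 0], [8.2, 1.59, 0.07, 0, 0, 0], [8.84, 2.53, 0.07, 0, 0, 0], [9.3, 3.57, 0.08, 0, 0, 0], [9.57, 4.67, 0.09, 0, 0, 0], [9.65, 5.8, 0.1, 0, 0, 0]]
[[-0.12, 1.13, 0.01, 0, 0, 0], [-0.43, 2.22, 0.02, 0, 0, 0], [-0.93, 3.23, 0.03, 0, 0, 0], [-1.59, 4.15, 0.03, 0, 0, 0], [-2.41, 4.94, 0.04, 0, 0, 0], [-3.35, 5.57, 0.05, 0, 0, 0], [-4.38, 6.03, 0.06, 0, 0, 0], [-5.48, 6.31, 0.07, 0, 0, 0], [-6.61, 6.39, 0.07, 0, 0, 0], [-7.74, 6.27, 0.08, 0, 0, 0], [-8.83, 5.95, 0.09, 0, 0, 0], [-9.85, 5.46, 0.1, 0, 0, 0]]
[[-0.92, -0.67, 0.01, 0, 0, 0], [-1.7, -1.48, 0.02, 0, 0, 0], [-2.34, -2.42, 0.03, 0, 0, 0], [-2.8, -3.46, 0.03, 0, 0, 0], [-3.07, -4.55, 0.04, 0, 0, 0], [-3.15, -5.69, 0.05, 0, 0, 0], [-3.03, -6.81, 0.06, 0, 0, 0], [-2.72, -7.9, 0.07, 0, 0, 0], [-2.22, -8.92, 0.07, 0, 0, 0], [-1.56, -9.84, 0.08, 0, 0, 0], [-0.74, -10.62, 0.09, 0, 0, 0], [0.2, -11.26, 0.1, 0, 0, 0]]
```

Emit:
arm_command --pt "-0.92 -0.67 0.01 0 0 0" --pt "-1.7 -1.48 0.02 0 0 0" --pt "-2.34 -2.42 0.03 0 0 0" --pt "-2.8 -3.46 0.03 0 0 0" --pt "-3.07 -4.55 0.04 0 0 0" --pt "-3.15 -5.69 0.05 0 0 0" --pt "-3.03 -6.81 0.06 0 0 0" --pt "-2.72 -7.9 0.07 0 0 0" --pt "-2.22 -8.92 0.07 0 0 0" --pt "-1.56 -9.84 0.08 0 0 0" --pt "-0.74 -10.62 0.09 0 0 0" --pt "0.2 -11.26 0.1 0 0 0"

```text
t: 3.98
eef_pos: [653.3, -58.2, 373.7]
tcp_rot: [-3.136, 0.001, -1.57]
ft_force: [5.4, 5.0, 3.6]
opening: 0.225
```

Emit:
arm_command --pt "1.04 -0.46 0.01 0 0 0" --pt "2.13 -0.73 0.02 0 0 0" --pt "3.26 -0.81 0.03 0 0 0" --pt "4.39 -0.7 0.03 0 0 0" --pt "5.48 -0.38 0.04 0 0 0" --pt "6.5 0.11 0.05 0 0 0" --pt "7.42 0.78 0.06 0 0 0" --pt "8.2 1.59 0.07 0 0 0" --pt "8.84 2.53 0.07 0 0 0" --pt "9.3 3.57 0.08 0 0 0" --pt "9.57 4.67 0.09 0 0 0" --pt "9.65 5.8 0.1 0 0 0"

```text
t: 4.98
eef_pos: [593.1, -154.3, 371.3]
tcp_rot: [3.14, 0.005, -1.572]
ft_force: [3.4, 19.2, 2.7]
opening: 0.227
```

Emit:
arm_command --pt "-0.12 1.13 0.01 0 0 0" --pt "-0.43 2.22 0.02 0 0 0" --pt "-0.93 3.23 0.03 0 0 0" --pt "-1.59 4.15 0.03 0 0 0" --pt "-2.41 4.94 0.04 0 0 0" --pt "-3.35 5.57 0.05 0 0 0" --pt "-4.38 6.03 0.06 0 0 0" --pt "-5.48 6.31 0.07 0 0 0" --pt "-6.61 6.39 0.07 0 0 0" --pt "-7.74 6.27 0.08 0 0 0" --pt "-8.83 5.95 0.09 0 0 0" --pt "-9.85 5.46 0.1 0 0 0"

```text
t: 5.98
eef_pos: [539.1, -56.5, 370.9]
tcp_rot: [3.141, -0.0, -1.571]
ft_force: [-1.6, -3.5, 5.4]
opening: 0.224
```

Emit:
arm_command --pt "-0.92 -0.67 0.01 0 0 0" --pt "-1.7 -1.48 0.02 0 0 0" --pt "-2.34 -2.42 0.03 0 0 0" --pt "-2.8 -3.46 0.03 0 0 0" --pt "-3.07 -4.55 0.04 0 0 0" --pt "-3.15 -5.69 0.05 0 0 0" --pt "-3.03 -6.81 0.06 0 0 0" --pt "-2.72 -7.9 0.07 0 0 0" --pt "-2.22 -8.92 0.07 0 0 0" --pt "-1.56 -9.84 0.08 0 0 0" --pt "-0.74 -10.62 0.09 0 0 0" --pt "0.2 -11.26 0.1 0 0 0"

```text
t: 6.98
eef_pos: [653.3, -57.8, 370.6]
tcp_rot: [-3.138, 0.001, -1.57]
ft_force: [5.6, 4.9, 6.5]
opening: 0.226
```

```bash
for a in $(seq 29 -20 -350); do echo "$a $(python3 rows.py $a -5 4)"; done; python3 -c "
from cell import *;s=state();print(s['eef_pos'],s['ft_force'],s['qvel'])"
```

```text
29 [[0.51, -0.25, 0.0, 0, 0, 0], [1.04, -0.46, 0.01, 0, 0, 0], [1.58, -0.62, 0.01, 0, 0, 0], [2.13, -0.73, 0.02, 0, 0, 0]]
9 [[0.56, -0.06, 0.0, 0, 0, 0], [1.13, -0.08, 0.01, 0, 0, 0], [1.7, -0.04, 0.01, 0, 0, 0], [2.26, 0.04, 0.02, 0, 0, 0]]
-11 [[0.55, 0.13, 0.0, 0, 0, 0], [1.09, 0.31, 0.01, 0, 0, 0], [1.61, 0.54, 0.01, 0, 0, 0], [2.11, 0.81, 0.02, 0, 0, 0]]
-31 [[0.47, 0.31, 0.0, 0, 0, 0], [0.92, 0.67, 0.01, 0, 0, 0], [1.33, 1.06, 0.01, 0, 0, 0], [1.7, 1.48, 0.02, 0, 0, 0]]
-51 [[0.34, 0.46, 0.0, 0, 0, 0], [0.63, 0.94, 0.01, 0, 0, 0], [0.89, 1.45, 0.01, 0, 0, 0], [1.09, 1.97, 0.02, 0, 0, 0]]
-71 [[0.16, 0.54, 0.0, 0, 0, 0], [0.27, 1.1, 0.01, 0, 0, 0], [0.34, 1.66, 0.01, 0, 0, 0], [0.35, 2.23, 0.02, 0, 0, 0]]
-91 [[-0.03, 0.57, 0.0, 0, 0, 0], [-0.12, 1.13, 0.01, 0, 0, 0], [-0.25, 1.68, 0.01, 0, 0, 0], [-0.43, 2.22, 0.02, 0, 0, 0]]
-111 [[-0.23, 0.52, 0.0, 0, 0, 0], [-0.5, 1.02, 0.01, 0, 0, 0], [-0.81, 1.49, 0.01, 0, 0, 0], [-1.16, 1.93, 0.02, 0, 0, 0]]
-131 [[-0.39, 0.41, 0.0, 0, 0, 0], [-0.82, 0.79, 0.01, 0, 0, 0], [-1.27, 1.12, 0.01, 0, 0, 0], [-1.75, 1.42, 0.02, 0, 0, 0]]
-151 [
[... 706 characters left out ...]
.66, 0.01, 0, 0, 0], [-0.35, -2.23, 0.02, 0, 0, 0]]
-271 [[0.03, -0.57, 0.0, 0, 0, 0], [0.12, -1.13, 0.01, 0, 0, 0], [0.25, -1.68, 0.01, 0, 0, 0], [0.43, -2.22, 0.02, 0, 0, 0]]
-291 [[0.23, -0.52, 0.0, 0, 0, 0], [0.5, -1.02, 0.01, 0, 0, 0], [0.81, -1.49, 0.01, 0, 0, 0], [1.16, -1.93, 0.02, 0, 0, 0]]
-311 [[0.39, -0.41, 0.0, 0, 0, 0], [0.82, -0.79, 0.01, 0, 0, 0], [1.27, -1.12, 0.01, 0, 0, 0], [1.75, -1.42, 0.02, 0, 0, 0]]
-331 [[0.51, -0.25, 0.0, 0, 0, 0], [1.04, -0.46, 0.01, 0, 0, 0], [1.58, -0.62, 0.01, 0, 0, 0], [2.13, -0.73, 0.02, 0, 0, 0]]
[653.25237983 -57.78221582 370.57110506] [5.61361009 4.91097825 6.50125729] [-0.16041708  0.11689739 -0.22260143 -0.0124133   0.11117406 -0.15063556]
```

```bash
sed -i 's/r=65/r=64.8/' rows.py; python3 rows.py 29 -6 8; for a in $(seq -19 -12 -415); do echo "$a $(python3 rows.py $a -4 3)"; done
```

```text
[[0.61, -0.3, 0.01, 0, 0, 0], [1.25, -0.53, 0.01, 0, 0, 0], [1.91, -0.69, 0.01, 0, 0, 0], [2.58, -0.79, 0.02, 0, 0, 0], [3.25, -0.81, 0.03, 0, 0, 0], [3.93, -0.76, 0.03, 0, 0, 0], [4.6, -0.65, 0.03, 0, 0, 0], [5.25, -0.46, 0.04, 0, 0, 0]]
-19 [[0.42, 0.16, 0.0, 0, 0, 0], [0.83, 0.35, 0.01, 0, 0, 0], [1.23, 0.57, 0.01, 0, 0, 0]]
-31 [[0.38, 0.25, 0.0, 0, 0, 0], [0.74, 0.52, 0.01, 0, 0, 0], [1.08, 0.82, 0.01, 0, 0, 0]]
-43 [[0.32, 0.32, 0.0, 0, 0, 0], [0.62, 0.66, 0.01, 0, 0, 0], [0.89, 1.02, 0.01, 0, 0, 0]]
-55 [[0.25, 0.38, 0.0, 0, 0, 0], [0.47, 0.77, 0.01, 0, 0, 0], [0.66, 1.18, 0.01, 0, 0, 0]]
-67 [[0.16, 0.42, 0.0, 0, 0, 0], [0.29, 0.85, 0.01, 0, 0, 0], [0.4, 1.3, 0.01, 0, 0, 0]]
-79 [[0.07, 0.45, 0.0, 0, 0, 0], [0.11, 0.9, 0.01, 0, 0, 0], [0.12, 1.35, 0.01, 0, 0, 0]]
-91 [[-0.02, 0.45, 0.0, 0, 0, 0], [-0.08, 0.9, 0.01, 0, 0, 0], [-0.17, 1.34, 0.01, 0, 0, 0]]
-103 [[-0.12, 0.44, 0.0, 0, 0, 0], [-0.26, 0.86, 0.01, 0, 0, 0], [-0.44, 1.28, 0.01, 0, 0, 0]]
-115 [[-0.21, 0.4, 0.0, 0, 0, 0], [-0.44, 0.79, 0.01, 0, 0, 0], [-0.7, 1.16, 0.01, 0, 0, 0]]
-127 [[-0.28, 0.35, 0.0, 0, 0, 0], [-
[... 1629 characters left out ...]
, -0.38, 0.01, 0, 0, 0], [1.25, -0.53, 0.01, 0, 0, 0]]
-343 [[0.44, -0.12, 0.0, 0, 0, 0], [0.88, -0.2, 0.01, 0, 0, 0], [1.33, -0.26, 0.01, 0, 0, 0]]
-355 [[0.45, -0.02, 0.0, 0, 0, 0], [0.9, -0.02, 0.01, 0, 0, 0], [1.35, 0.02, 0.01, 0, 0, 0]]
-367 [[0.45, 0.07, 0.0, 0, 0, 0], [0.89, 0.17, 0.01, 0, 0, 0], [1.32, 0.3, 0.01, 0, 0, 0]]
-379 [[0.42, 0.16, 0.0, 0, 0, 0], [0.83, 0.35, 0.01, 0, 0, 0], [1.23, 0.57, 0.01, 0, 0, 0]]
-391 [[0.38, 0.25, 0.0, 0, 0, 0], [0.74, 0.52, 0.01, 0, 0, 0], [1.08, 0.82, 0.01, 0, 0, 0]]
-403 [[0.32, 0.32, 0.0, 0, 0, 0], [0.62, 0.66, 0.01, 0, 0, 0], [0.89, 1.02, 0.01, 0, 0, 0]]
-415 [[0.25, 0.38, 0.0, 0, 0, 0], [0.47, 0.77, 0.01, 0, 0, 0], [0.66, 1.18, 0.01, 0, 0, 0]]
```

Emit:
arm_command --pt "0.54 -0.3 0.01 0 0 0" --pt "1.16 -0.53 0.01 0 0 0" --pt "1.82 -0.69 0.01 0 0 0" --pt "2.49 -0.79 0.02 0 0 0" --pt "3.16 -0.81 0.03 0 0 0" --pt "3.84 -0.76 0.03 0 0 0" --pt "4.51 -0.65 0.03 0 0 0" --pt "5.16 -0.46 0.04 0 0 0" --pt "5.16 -0.46 0.04 0 0 0"

```text
t: 7.73
eef_pos: [656.7, -111.3, 369.8]
tcp_rot: [-3.14, -0.0, -1.572]
ft_force: [2.9, -2.5, 6.5]
opening: 0.226
```

Emit:
arm_command --pt "0.42 0.16 0 0 0 0" --pt "0.83 0.35 0.01 0 0 0" --pt "1.23 0.57 0.01 0 0 0"

```text
t: 7.98
eef_pos: [651.1, -122.7, 369.6]
tcp_rot: [-3.14, 0.0, -1.571]
ft_force: [2.9, 0.9, 6.0]
opening: 0.228
```

Nice low forces. Continue in 12° pieces.

Emit:
arm_command --pt "0.38 0.25 0 0 0 0" --pt "0.74 0.52 0.01 0 0 0" --pt "1.08 0.82 0.01 0 0 0"

```text
t: 8.23
eef_pos: [642.8, -133.5, 369.4]
tcp_rot: [-3.141, 0.0, -1.571]
ft_force: [0.7, 1.9, 5.3]
opening: 0.228
```

Emit:
arm_command --pt "0.32 0.32 0 0 0 0" --pt "0.62 0.66 0.01 0 0 0" --pt "0.89 1.02 0.01 0 0 0"

```text
t: 8.48
eef_pos: [632.4, -142.2, 369.2]
tcp_rot: [3.141, 0.001, -1.571]
ft_force: [0.9, 3.5, 6.2]
opening: 0.225
```

Emit:
arm_command --pt "0.25 0.38 0 0 0 0" --pt "0.47 0.77 0.01 0 0 0" --pt "0.66 1.18 0.01 0 0 0"

```text
t: 8.73
eef_pos: [620.6, -148.6, 369.0]
tcp_rot: [3.141, 0.001, -1.571]
ft_force: [0.4, 4.6, 5.0]
opening: 0.227
```

Emit:
arm_command --pt "0.16 0.42 0 0 0 0" --pt "0.29 0.85 0.01 0 0 0" --pt "0.4 1.3 0.01 0 0 0"

```text
t: 8.98
eef_pos: [607.6, -152.4, 368.8]
tcp_rot: [3.141, 0.002, -1.571]
ft_force: [0.2, 6.5, 5.1]
opening: 0.226
```

Emit:
arm_command --pt "0.07 0.45 0 0 0 0" --pt "0.11 0.9 0.01 0 0 0" --pt "0.12 1.35 0.01 0 0 0"

```text
t: 9.23
eef_pos: [594.2, -153.4, 368.7]
tcp_rot: [3.141, 0.002, -1.571]
ft_force: [1.6, 7.3, 3.9]
opening: 0.226
```

Emit:
arm_command --pt "-0.02 0.45 0 0 0 0" --pt "-0.08 0.9 0.01 0 0 0" --pt "-0.17 1.34 0.01 0 0 0"

```text
t: 9.48
eef_pos: [580.9, -151.6, 368.6]
tcp_rot: [-3.141, 0.002, -1.571]
ft_force: [3.8, 7.2, 3.5]
opening: 0.226
```

Emit:
arm_command --pt "-0.12 0.44 0 0 0 0" --pt "-0.26 0.86 0.01 0 0 0" --pt "-0.44 1.28 0.01 0 0 0"

```text
t: 9.73
eef_pos: [568.3, -147.2, 368.5]
tcp_rot: [-3.14, 0.002, -1.571]
ft_force: [6.1, 7.9, 1.3]
opening: 0.225
```

Emit:
arm_command --pt "-0.21 0.4 0 0 0 0" --pt "-0.46 0.79 0.01 0 0 0" --pt "-0.72 1.14 0.01 0 0 0"

```text
t: 9.98
eef_pos: [557.0, -140.2, 368.4]
tcp_rot: [-3.14, 0.001, -1.571]
ft_force: [5.4, 4.5, 1.5]
opening: 0.224
```

Emit:
arm_command --pt "-0.28 0.35 0 0 0 0" --pt "-0.59 0.68 0.01 0 0 0" --pt "-0.92 0.99 0.01 0 0 0"

```text
t: 10.23
eef_pos: [547.2, -131.2, 368.4]
tcp_rot: [-3.139, 0.001, -1.571]
ft_force: [6.8, 3.7, -1.0]
opening: 0.224
```

Emit:
arm_command --pt "-0.35 0.28 0 0 0 0" --pt "-0.72 0.54 0.01 0 0 0" --pt "-1.11 0.78 0.01 0 0 0"

```text
t: 10.48
eef_pos: [539.4, -120.3, 368.3]
tcp_rot: [-3.139, 0.0, -1.571]
ft_force: [5.7, 1.2, 0.8]
opening: 0.226
```

Emit:
arm_command --pt "-0.4 0.21 0 0 0 0" --pt "-0.82 0.38 0.01 0 0 0" --pt "-1.25 0.53 0.01 0 0 0"

```text
t: 10.73
eef_pos: [534.0, -108.0, 368.2]
tcp_rot: [-3.14, -0.0, -1.571]
ft_force: [5.9, 0.4, 1.3]
opening: 0.227
```

Emit:
arm_command --pt "-0.44 0.12 0 0 0 0" --pt "-0.88 0.2 0.01 0 0 0" --pt "-1.33 0.26 0.01 0 0 0"

```text
t: 10.98
eef_pos: [531.2, -94.7, 368.1]
tcp_rot: [-3.14, -0.0, -1.571]
ft_force: [6.3, -1.2, 0.7]
opening: 0.227
```

Emit:
arm_command --pt "-0.45 0.02 0 0 0 0" --pt "-0.9 0.02 0.01 0 0 0" --pt "-1.35 -0.02 0.01 0 0 0"

```text
t: 11.23
eef_pos: [531.2, -81.3, 368.0]
tcp_rot: [-3.141, -0.001, -1.571]
ft_force: [4.8, -2.5, 2.7]
opening: 0.226
```

Emit:
arm_command --pt "-0.45 -0.07 0 0 0 0" --pt "-0.89 -0.17 0.01 0 0 0" --pt "-1.32 -0.3 0.01 0 0 0"

```text
t: 11.48
eef_pos: [534.0, -68.0, 367.9]
tcp_rot: [3.141, -0.0, -1.571]
ft_force: [1.8, -3.8, 3.6]
opening: 0.226
```

Emit:
arm_command --pt "-0.42 -0.16 0 0 0 0" --pt "-0.83 -0.35 0.01 0 0 0" --pt "-1.23 -0.57 0.01 0 0 0"

```text
t: 11.73
eef_pos: [539.5, -55.7, 367.7]
tcp_rot: [3.141, 0.0, -1.571]
ft_force: [-0.4, -2.5, 5.0]
opening: 0.225
```

Two full turns done (720°); still free.

Emit:
arm_command --pt "-0.38 -0.25 0 0 0 0" --pt "-0.74 -0.52 0.01 0 0 0" --pt "-1.08 -0.82 0.01 0 0 0"

```text
t: 11.98
eef_pos: [547.6, -44.7, 367.7]
tcp_rot: [3.14, 0.0, -1.571]
ft_force: [-2.2, -0.6, 7.8]
opening: 0.224
```

Emit:
arm_command --pt "-0.32 -0.32 0 0 0 0" --pt "-0.62 -0.66 0.01 0 0 0" --pt "-0.89 -1.02 0.01 0 0 0"

```text
t: 12.23
eef_pos: [557.6, -35.6, 367.6]
tcp_rot: [3.139, 0.001, -1.571]
ft_force: [-3.3, 2.0, 9.3]
opening: 0.227
```

Emit:
arm_command --pt "-0.25 -0.38 0 0 0 0" --pt "-0.47 -0.77 0.01 0 0 0" --pt "-0.66 -1.18 0.01 0 0 0"

```text
t: 12.48
eef_pos: [569.3, -28.8, 367.5]
tcp_rot: [3.139, 0.001, -1.571]
ft_force: [-3.7, 4.2, 10.2]
opening: 0.227
```

Emit:
arm_command --pt "-0.16 -0.42 0 0 0 0" --pt "-0.29 -0.85 0 0 0 0" --pt "-0.4 -1.3 0.01 0 0 0"

```text
t: 12.73
eef_pos: [581.7, -24.6, 367.2]
tcp_rot: [3.135, 0.002, -1.57]
ft_force: [-16.1, 2.0, 12.8]
opening: 0.227
```

Emit:
arm_command --pt "-0.01 -0.1 0 0 0 0" --pt "-0.02 -0.2 0 0 0 0" --pt "-0.02 -0.2 0 0 0 0" --pt "-0.02 -0.2 0 0 0 0"

```text
t: 13.07
eef_pos: [582.8, -24.5, 367.0]
tcp_rot: [3.132, 0.002, -1.57]
ft_force: [-16.7, 2.9, 14.7]
opening: 0.226
```

Emit:
arm_command --pt "-0.02 -0.15 0 0 0 0" --pt "-0.03 -0.3 0 0 0 0" --pt "-0.03 -0.3 0 0 0 0" --pt "-0.03 -0.3 0 0 0 0"

```text
t: 13.4
eef_pos: [585.2, -24.3, 366.8]
tcp_rot: [3.129, 0.002, -1.57]
ft_force: [-22.8, 2.6, 16.7]
opening: 0.226
```

```bash
python3 - <<'E'
from h import *
print({k:v for k,v in state().items() if k in('eef_pos','ft_force','moment')})
im=read_camera('wrist'); cv2.imwrite('pics/w1.png',cv2.resize(im[:,:,::-1],(800,600)))
E
```

```text
{'eef_pos': array([585.2143953 , -24.26416447, 366.83030877]), 'ft_force': array([-22.82071794,   2.61768276,  16.69481607]), 'moment': array([0.0544397 , 4.07640308, 0.03599165])}
```

View pics/w1.png

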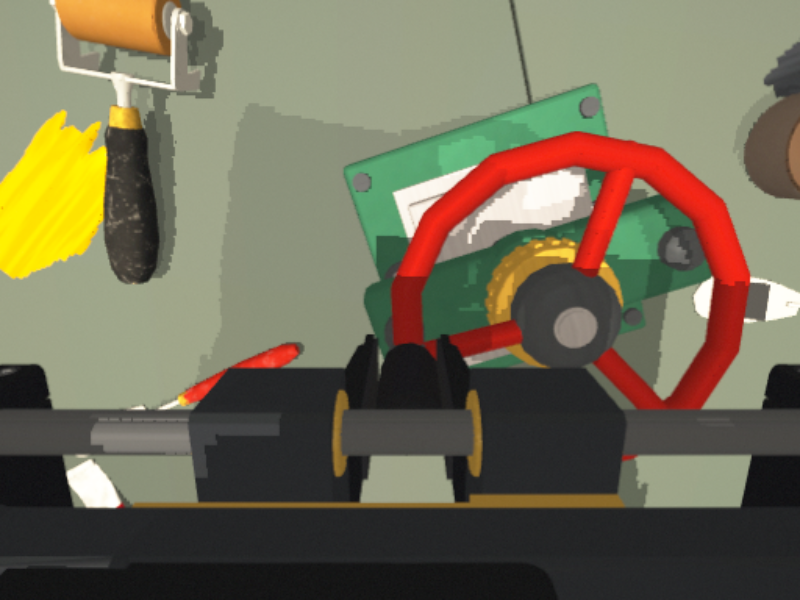

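```bash
python3 rows.py 96.6 8 12
```

```text
[[0.17, 0.89, -0.01, 0, 0, 0], [0.45, 1.75, -0.01, 0, 0, 0], [0.86, 2.55, -0.02, 0, 0, 0], [1.37, 3.3, -0.03, 0, 0, 0], [1.98, 3.96, -0.03, 0, 0, 0], [2.68, 4.54, -0.04, 0, 0, 0], [3.45, 5.01, -0.05, 0, 0, 0], [4.28, 5.37, -0.05, 0, 0, 0], [5.16, 5.61, -0.06, 0, 0, 0], [6.05, 5.72, -0.07, 0, 0, 0], [6.96, 5.71, -0.07, 0, 0, 0], [7.85, 5.58, -0.08, 0, 0, 0]]
```

Emit:
arm_command --pt "0.17 0.89 -0.01 0 0 0" --pt "0.45 1.75 -0.01 0 0 0" --pt "0.86 2.55 -0.02 0 0 0" --pt "1.37 3.3 -0.03 0 0 0" --pt "1.98 3.96 -0.03 0 0 0" --pt "2.68 4.54 -0.04 0 0 0" --pt "3.45 5.01 -0.05 0 0 0" --pt "4.28 5.37 -0.05 0 0 0" --pt "5.16 5.61 -0.06 0 0 0" --pt "6.05 5.72 -0.07 0 0 0" --pt "6.96 5.71 -0.07 0 0 0" --pt "7.85 5.58 -0.08 0 0 0"

```text
t: 14.45
eef_pos: [532.9, -104.4, 368.2]
tcp_rot: [-3.137, 0.001, -1.572]
ft_force: [16.3, 5.9, -3.4]
opening: 0.228
```

Emit:
arm_command --pt "0 0 0 0 0 0" --pt "0 0 0 0 0 0" --pt "0 0 0 0 0 0" --pt "0 0 0 0 0 0"

```text
t: 14.78
eef_pos: [532.9, -104.2, 368.1]
tcp_rot: [-3.138, 0.0, -1.572]
ft_force: [12.8, 1.7, -1.7]
opening: 0.227
```

Emit:
arm_command --pt "0 0 0 0 0 0" --pt "0 0 0 0 0 0" --pt "0 0 0 0 0 0" --pt "0 0 0 0 0 0" --pt "0 0 0 0 0 0" --pt "0 0 0 0 0 0" --jaw 5

```text
t: 15.28
eef_pos: [531.9, -103.8, 368.0]
tcp_rot: [3.141, 0.0, -1.571]
ft_force: [0.4, 0.7, -1.9]
opening: 0.519
```

Emit:
arm_command --pt "0 0 -1 0 0 0" --pt "0 0 -3 0 0 0" --pt "0 0 -5 0 0 0" --pt "0 0 -7.5 0 0 0" --pt "0 0 -10 0 0 0" --pt "0 0 -12 0 0 0" --pt "0 2 -12 0 0 0" --pt "0 4 -12 0 0 0" --pt "0 4 -12 0 0 0" --pt "0 4 -12 0 0 0"

```text
t: 16.12
eef_pos: [491.5, -103.7, 489.2]
tcp_rot: [-3.14, -0.0, -1.571]
ft_force: [-0.4, 0.2, -0.6]
opening: 0.526
```

```bash
python3 - <<'E'
from h import *
print({k:v for k,v in state().items() if k in('eef_pos','ft_force','opening')})
im=read_camera('wrist'); m=camera_model('wrist'); cv2.imwrite('pics/w2.png',cv2.resize(im[:,:,::-1],(800,600)))
for a in (180,185,190,195,200,205): print(a,proj(m,[595.2+65*np.cos(np.radians(a)),-89.5+65*np.sin(np.radians(a)),217])[0]/.64)
E
```

```text
{'eef_pos': array([ 491.49029164, -103.73632448,  489.20609993]), 'ft_force': array([-0.37898879,  0.24398035, -0.57127018]), 'opening': 0.5261187446997511}
180 [377.60577523 230.62154886]
185 [388.46949325 230.13784138]
190 [399.25152021 228.70881714]
195 [409.88551975 226.34113567]
200 [420.3054228  223.04590206]
205 [430.4455433  218.83874344]
```

View pics/w2.png

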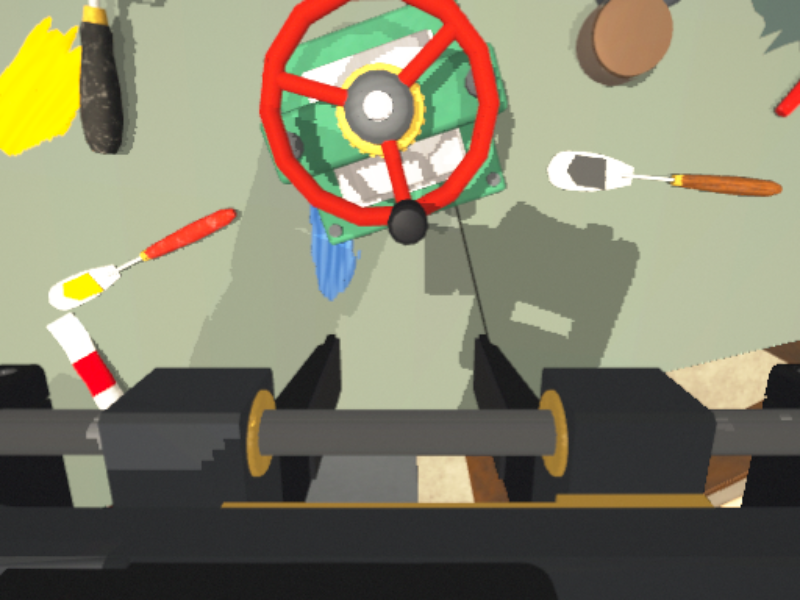

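The handle, at (408, 224), stands at about 194°. That is roughly 93° back from the stop at about 101°. The gripper is clear, and the roller and jar look undisturbed.

```bash
python3 -c "
from cell import *
print(job_done())"
```

```text
the job is handed in; nothing more can be done
None
```

I wound the press down against the collar, backed it off about a quarter turn, let go of the handle and handed the job in at about 16 s. `job_done()` returned no verdict, so the result isn't confirmed.

- **Winding down:** I gripped the handle and cranked about 2.1 turns clockwise. The force along the crank's path then jumped from about 2–5 N to 16 N. It rose to 23 N as I pushed on, which I took as the hard stop.
- **Stop angle:** The handle stopped at about 101°, give or take 2–3° because the handle could slip a little in the pads. My push at the stop was above the suggested 8–15 N, but well below the force limits.
- **Backing off:** I turned it back about 92°. After release, the wrist picture put the handle at about 194°, roughly 93° back from the stop, where 55–125° is allowed. I did not measure the gap between hub and collar directly.
- **End state:** The gripper is open and clear above the press, and the force reads about zero. In the last picture the roller (partly in view) and the jar look undisturbed. The sanding block was out of view, but the arm never went near it.

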